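# Set a roller mixer's unmarked selector by clicks and load a tube

### The job

Get the switched-off roller mixer ready for its next run: set its speed selector to the fourth step, and lay the violet-capped tube from the blue tray lengthwise in the empty front groove between the rollers, either way round, gently. The selector's blank knob carries no marks, so first turn it anticlockwise (seen from above) right back to its end stop, without forcing the stop because it breaks easily, then turn it clockwise and count exactly four clicks. Finish with the tube lying in its groove, the selector resting in its fourth step, everything let go, and the other things on the bench left where they are.

Things in the scene. Friction and masses are not known exactly. Their poses are not given: they have to be found in the camera images.
- mixer: White tube roller mixer, 220 x 400 x 88 mm, fixed on the bench. Origin: centre of its underside; x from its front (robot side) to its back, y along the rollers, z up. Four black rollers, 32 mm thick, lie along y at x = -57, -19, 19, 57 mm from y = -90 to 171 mm, tops 86 mm above the bench; they stand still. Its -y end is a 105 mm wide pod, flat top at 88 mm, with the selector knob.
- selector_axis (a point): Centre of the selector knob's flat top, 119 mm above the bench, on its vertical turning axis; fixed to the mixer (does not turn with the knob). Round blank black knob, 38 mm in diameter, plain grey disc on top; its side reaches from this point 28 mm down. Grip across any diameter from above, fingertips 2 mm or more off the pod's top, which lies 31 mm below this point.
- switch_foot (a point): Foot of the knob's axis on the pod's top. The switch has steps 0 to 7, evenly spaced by more than 15 degrees (unmarked), and starts in step 1 to 4; clockwise from above goes up. Leaving a step takes 0.25 N m, falling to nothing half-way, then 0.2 N m pulls it into the next. Let go, it centres in its step. Rigid end stops lie 3 degrees before 0 and after 7: 0.35 N m means a stop, 1 N m breaks it.
- front_groove (a point): Middle of the empty front groove, between the two rollers nearest the robot's side (x = -38 mm of the mixer), at the height of the axis of a tube lying in it: 94 mm above the bench, 8 mm above the roller tops. x across the groove, y along it, z up. The groove runs 131 mm from here to either side.
- tube_violet: The tube to load: white, violet screw cap, 29 mm in diameter (cap 31), 115 mm long, 50 to 90 g, lying in one of the blue tray's two cradles, axis 29 mm above the bench, the tray's floor at 6 mm. Origin: on its axis at mid-length; x along the axis, cap at -x. Grip it across near the middle: the cradle's ribs, up to 20 mm high, stand beside it at about x = -33 to -17 and 22 to 38 mm (6 either way).
- tube_white: The same kind of tube with a white cap, lying in the other cradle, 100 mm beside the violet one; to be left alone. Origin mid-length on its axis, x along it.
- tube_loaded: The same kind of tube with an orange cap, already lying in the back groove of the mixer (76 mm behind the front groove); to be left alone. Origin mid-length on its axis, x along it.
- blood_rack: White rack of small blood tubes, 70 x 200 mm, 84 mm high with the tubes; to be left alone. Origin: centre of its underside.
- tip_box: Blue box of pipette tips with a clear lid, 120 x 85 x 75 mm; to be left alone. Origin: centre of its underside.
- wash_bottle: Green-glass bottle with a red cap, 64 mm in diameter, 150 mm high; to be left alone. Origin: centre of its underside.
- stain_jar: Jar with a black lid, 72 mm in diameter, 85 mm high; to be left alone. Origin: centre of its underside.
- timer: White bench timer with red keys, 70 x 75 x 22 mm; to be left alone. Origin: centre of its underside.
- marker: Black and white marker pen, 130 mm long, 15 mm thick, lying on the bench; to be left alone. Origin: below its middle, on the bench.

How it is judged:
On the way:
1. the selector has been turned right back to its anticlockwise end stop (contact force between selector_c1 and mixer_c7 above 1 N), for 0.05 s.
At the end, for the whole second after the job is handed in: the selector rests in step 4 (within 6 degrees), and the violet-capped tube lies at rest in the front groove: its middle within 6 mm of the groove's line, within 73 mm of the groove's middle along it and within 4 mm of its resting height, its axis within 0.1 rad of the groove's (distance between selector_c1 and mixer_c13 below 0.004 m and x of tube_violet in the frame of front_groove between -0.006 and 0.006 m and y of tube_violet in the frame of front_groove between -0.073 and 0.073 m and z of tube_violet in the frame of front_groove between -0.004 and 0.004 m and angle between the x axis of tube_violet and the y axis of front_groove, either way round below 0.1 rad and linear speed of tube_violet below 0.02 m/s); the robot touches nothing.
It fails at once if an end stop of the selector is forced (about 1 N m on the knob: 22 N on the stop pin, 36 mm off the axis) (contact force between selector_c1 and mixer_c7 above 22 N or contact force between selector_c1 and mixer_c8 above 22 N).
It fails at once if the violet-capped tube is pressed hard onto the mixer (contact force between tube_violet and mixer above 50 N).
It fails at once if another thing on the bench is moved by more than 30 mm (distance of any of tube_white, tube_loaded, blood_rack, tip_box, wash_bottle, stain_jar, timer, marker from where it was at the start of the episode above 0.03 m).
It also fails if it takes over 72 s, if anything falls off the work surface, if the arm or the gripper's body presses on something with over 40 N, if the wrist force passes 120 N, or if a joint passes its speed limit or range.

### The arm

A 6-joint arm with a two-finger parallel gripper is mounted at the origin on the work surface. World frame = base frame: x ahead of the robot, y to its left, z up, the work surface at z = 0. Lengths are in m, angles in rad, forces in N, time in s.
With the tool pointing down it reaches from about 0.425 to 0.95 m from the base axis. Payload 3.5 kg.
Tool frame: the origin (TCP) lies midway between the tips of the shut fingers; the grasp point (between the pads) lies 19 mm behind it; z points along the fingers, y is the direction in which the jaws open and shut (so a half turn about z gives the same grasp; the last joint's range is limited). The gripper opens to 85 mm and grips with 20 to 120 N. Pads are 22 mm wide; open, the fingers measure 114 mm over their backs; the gripper's body (76 mm by 85 mm) begins 54 mm behind the grasp point. The pads swing forward as they close: fully open they stand 13 mm farther back than shut.
Start: joints at [1.022, 0.286, 1.577, -0, 1.279, -0.15], TCP at [0.262, 0.622, 0.231] pointing down, gripper open.
Joint ranges: [-2.77, 2.77], [-0.9, 2.22], [0.21, 2.48], [-1.53, 4.67], [0.24, 2.81], [-2.84, 2.84]. Speed limits (rad/s): [2.79, 2.79, 3.14, 3.14, 3.14, 3.14].

### API

Orientations are given as a unit quaternion [x, y, z, w].
In Python, from cell import telemetry, camera, camera_info, bot gives the robot as it stands. The module is installed in compiled form; this text tells all that it offers.
- The arm moves only by the shell command python3 -m pendant 'ROWS' [OPENING] [FORCE]. ROWS is JSON, a list of rows, each a list of 4 numbers: the shift along the tool's x, y, z in m, then the turn about the tool's z in rad. A call has 1 to 12 rows; each row is the pose to reach, as a shift and turn from the pose measured when the call began, along the tool's axes at that moment; what a row does not reach only later rows make up. A row lasts 1/10 s, in which the tool goes at most 50 mm and 8.59 degrees, less where a joint would pass 70% of its speed; a pose out of reach is approached as far as the arm can. A call with a gripper value outside its range is refused whole. OPENING is the finger opening in m, from 0 to 0.0854, set as the call begins (- or left out, the last holds). The fingers move at their own pace and stop on an object; FORCE is the grip in N (left out, the last holds). Time passes only in rows, so rows that repeat a pose let the fingers close. It gives the time, the measured TCP pose, the force and the opening at its end, in the units of the state.
- telemetry.observe(): the state, without advancing time (a new reading comes with each control period).
- camera(name): name is "scene" or "top" or "wrist"; returns the picture (420x560x3 uint8, blue, green, red); there is no depth.
- camera_info(name): a dict with "fovy" (degrees; the focal length in pixels is half the picture's height over the tangent of half this angle, whatever the lens; pixels are square), "cx", "cy" (the principal point, pixels), "k1" (the pictures are not rectified: a ray, as slopes to the right and down, at radius r is drawn at 1 + k1 r^2 times it, then the intrinsics apply), "rvec" (rotation vector, rad) and "tvec" (3), from world to camera coordinates, as OpenCV has them. Camera axes: x right, y down, z forward; pixel columns grow to the right and rows downward; lengths in m; the calibration is good to about 2 mm. A picture is of the moment at which its call begins: read the wrist's pose just before it. camera_info takes no time and is no camera call; for the wrist camera it gives the pose at the moment of the call.
- bot.job_done(): hands the job in, once; it reports no verdict.
The state is a dict: "time": time; "joints": joint angles; "qvel": joint speeds; "joint_torque": joint torques, N m; "ee_pos": TCP position; "ee_rot": TCP orientation; "wrist_force": force on the tool from outside, world axes, zero at the start; "torque": the same for the moment, N m; "gripper_width": finger opening in m.
Only numpy, scipy, OpenCV 4.12 (cv2) and the standard library are available. Lean on these libraries where they do the work, as an engineer would, in place of code of your own. Each camera call takes 0.05 s, during which the arm holds its last target. There are 200 camera calls.

## Working session

There is one attempt and no reset: what is moved stays moved. The work goes in short steps, Python scripts to look and compute and a shell command to move; the robot and the scene stay as the last step left them, time stands still between calls to the robot, and variables do not carry over. Pictures are saved under pics/ and viewed, about 8 in all and at most 12, crops included, and the job is handed in when it is done.

```bash
mkdir -p pics; python3 - <<'E'
from cell import telemetry,camera,camera_info
import cv2,numpy as np
s=telemetry.observe();print({k:np.round(v,3).tolist() for k,v in s.items()})
a=camera("scene");b=camera("top")
cv2.imwrite("pics/scene.png",a);cv2.imwrite("pics/top.png",b)
for n in("scene","top","wrist"):print(n,camera_info(n))
E
```

```text
{'time': 0.0, 'joints': [1.022, 0.287, 1.578, -0.0, 1.279, -0.15], 'qvel': [-0.001, -0.002, 0.002, -0.002, -0.001, 0.001], 'joint_torque': [0.002, -40.597, -29.264, -0.0, 0.006, 0.0], 'ee_pos': [0.262, 0.621, 0.23], 'ee_rot': [0.198, 0.98, -0.001, -0.0], 'wrist_force': [-0.384, -1.014, 0.074], 'torque': [-0.017, 0.037, -0.014], 'gripper_width': 0.085}
scene {'fovy': 47.420601678920306, 'cx': 281.0531468157773, 'cy': 212.3807083590386, 'k1': -0.06703491427812734, 'rvec': array([ 0.82752287,  2.70727981, -0.89657241]), 'tvec': array([ 0.4158232 , -0.18547449,  1.62453324])}
top {'fovy': 48.91915094952337, 'cx': 284.58309152639345, 'cy': 210.65556745523298, 'k1': -0.012008936317400654, 'rvec': array([ 2.12391933, -2.16540239,  0.12720011]), 'tvec': array([0.02264398, 0.517341  , 1.3033801 ])}
wrist {'fovy': 60.584025329076304, 'cx': 279.86025151243916, 'cy': 211.04003863698395, 'k1': -0.04200022652732631, 'rvec': array([-2.41732575, -1.60525129, -0.22282483]), 'tvec': array([-0.67385658, -0.03463264,  0.37785511])}
```

View pics/top.png

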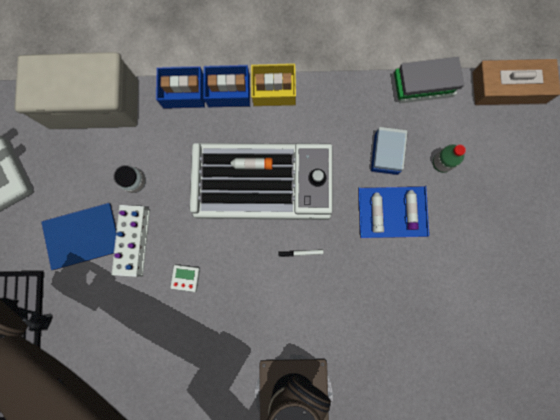

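View pics/scene.png

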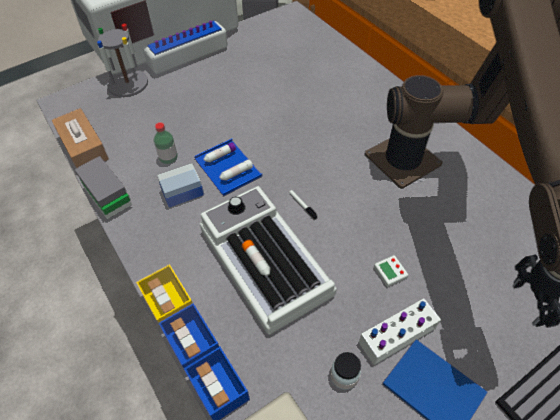

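The top view shows the knob at about (317,177). The violet-capped tube is at (412,210) with its cap towards the robot, the white one at (377,212). The front groove is between the two lowest rollers, at about y≈191. The scene view agrees, and nothing stands in the way between them.

```bash
cat > h.py <<'E'
import cv2,numpy as np
from cell import telemetry,camera,camera_info
from scipy.spatial.transform import Rotation as R
def ray(info,uv):
    f=210/np.tan(np.radians(info["fovy"])/2)
    d=(np.array(uv,float)-[info["cx"],info["cy"]])/f
    u=d.copy()
    for _ in range(20): u=d/(1+info["k1"]*(u@u))
    M=R.from_rotvec(info["rvec"]).as_matrix()
    return -M.T@info["tvec"], M.T@np.append(u,1)
def onz(info,uv,z):
    o,d=ray(info,uv); return o+d*(z-o[2])/d[2]
def blobs(mask,amin=15):
    n,l,st,c=cv2.connectedComponentsWithStats(mask.astype(np.uint8))
    out=[]
    for i in range(1,n):
        if st[i,4]>=amin:
            out.append((c[i],st[i,4],cv2.minAreaRect(np.argwhere(l==i)[:,::-1].astype(np.float32))))
    return out
def rows(target,yaw_dir=None):
    """shift in tool axes to target TCP; yaw turn (tool z) so the tool y axis lies along yaw_dir"""
    s=telemetry.observe();M=R.from_quat(s["ee_rot"]).as_matrix()
    d=M.T@(np.array(target)-s["ee_pos"]); t=None
    if yaw_dir is not None:
        v=M.T@np.append(yaw_dir,0); t=(np.arctan2(-v[0],v[1])+np.pi/2)%np.pi-np.pi/2
    print("ee",np.round(s["ee_pos"],4),"joints",np.round(s["joints"],2),"shift",np.round(d,4),"turn",t)
E
python3 - <<'E'
from h import *
im=cv2.imread("pics/top.png");I=camera_info("top")
hsv=cv2.cvtColor(im,cv2.COLOR_BGR2HSV);H,S,V=cv2.split(hsv)
roi=np.zeros(H.shape,bool);roi[185:240,357:430]=1
for n,m,z in(("white",roi&(S<70)&(V>120),.035),("violet",roi&(H>130)&(H<165)&(S>60),.03)):
    for c,a,r in blobs(m): print(n,np.round(c,1),a,np.round(onz(I,c,z),4),r)
roi[:]=0;roi[150:213,190:300]=1
for c,a,r in blobs(roi&(V<45),60): print("roller",np.round(c,1),a,r,[np.round(onz(I,p,.08),3).tolist() for p in cv2.boxPoints(r)])
roi[:]=0;roi[160:195,302:328]=1
for c,a,r in blobs(roi&(V<70)): print("knobdark",np.round(c,1),a,r)
for c,a,r in blobs(roi&(V>=70)&(S<60)): print("grey",np.round(c,1),a,np.round(onz(I,c,.119),4))
c=cv2.resize(im[140:245,185:435],None,fx=3,fy=3,interpolation=cv2.INTER_CUBIC);cv2.imwrite("pics/c1.png",c)
for uv in((191,145),(331,145),(332,216),(192,218)):print(np.round(onz(I,uv,.08),3))
rows([0,0,.3])
E
```

```text
white [385.4 185.4] 70 [ 0.5859 -0.2822  0.035 ] ((384.0, 185.5), (1.0, 42.0), 90.0)
white [428.2 198.7] 75 [ 0.5442 -0.4041  0.035 ] ((428.0, 200.5), (31.0, 2.0), 90.0)
white [412.  206.7] 272 [ 0.5217 -0.3558  0.035 ] ((411.9230651855469, 205.6154022216797), (31.285091400146484, 9.097084045410156), 86.8201675415039)
white [377.7 213. ] 345 [ 0.5054 -0.2561  0.035 ] ((377.7525634765625, 212.0567169189453), (38.324066162109375, 9.217754364013672), 87.39744567871094)
white [357.3 226.6] 38 [ 0.4672 -0.1957  0.035 ] ((358.0, 224.5), (29.0, 2.0), 90.0)
white [397.8 238.2] 164 [ 0.4313 -0.3103  0.035 ] ((395.0, 238.0), (2.0, 68.0), 90.0)
violet [412.5 225.3] 68 [ 0.4682 -0.3558  0.03  ] ((412.5, 225.5), (7.0, 9.0), 90.0)
roller [243.6 158. ] 560 ((247.5, 158.5), (9.0, 87.0), 90.0) [[0.68, 0.239, 0.08], [0.674, -0.009, 0.08], [0.648, -0.009, 0.08], [0.653, 0.239, 0.08]]
roller [245.4 172. ] 739 ((247.0, 171.5), (9.0, 88.0), 90.0) [[0.642, 0.242, 0.08], [0.636, -0.008, 0.08], [0.61, -0.008, 0.08], [0.616, 0.242, 0.08]]
roller [246.2 184.6] 822 ((247.0, 184.5), (9.0, 88.0), 90.0) [[0.604, 0.242, 0.08], [0.599, -0.008, 0.08], [0.573, -0.007, 0.08], [0.578, 0.242, 0.08]]
roller [245.2 197.8] 831 ((246.5, 197.5), (89.0, 9.0), 0.0) [[0.541, 0.244, 0.08], [0.567, 0.244, 0.08], [0.561, -0.007, 0.08], [0.536, -0.006, 0.08]]
knobdark [316.4 178.9] 143 ((317.0000305175781, 177.00001525878906), (16.970561981201172, 16.970561981201172), 45.0)
grey [314.1 176.6] 767 [ 0.5987 -0.0712  0.119 ]
[0.707 0.277 0.08 ]
[ 0.698 -0.124  0.08 ]
[ 0.494 -0.12   0.08 ]
[0.496 0.272 0.08 ]
ee [0.2618 0.6215 0.2301] joints [ 1.02  0.29  1.58 -0.    1.28 -0.15] shift [-1.000e-04 -6.746e-01 -6.850e-02] turn None
```

View pics/c1.png

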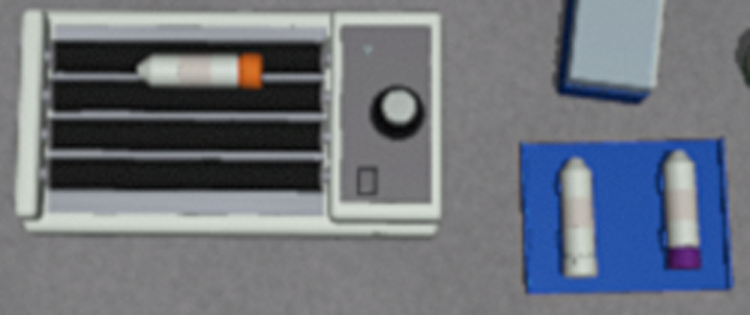

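```bash
python3 - <<'E'
from h import *
I=camera_info("top")
k=onz(I,(318,175.4),.119);print(k)
rows([k[0],k[1],.25],[0,1])
W=camera_info("wrist");s=telemetry.observe();o,_=ray(W,(280,211));M=R.from_quat(s["ee_rot"]).as_matrix()
print("cam in tool",M.T@(o-s["ee_pos"]),"fwd",M.T@ray(W,(280,211))[1])
E
```

```text
[ 0.6019075  -0.08190922  0.119     ]
ee [0.2618 0.6215 0.2301] joints [ 1.02  0.29  1.58 -0.    1.28 -0.15] shift [-0.5866 -0.5162 -0.019 ] turn -0.39879343055729444
cam in tool [ 0.07024403 -0.00053083 -0.14218377] fwd [-0.27389563  0.00158954  0.96175819]
```

```bash
python3 -m pendant '[[-0.293,-0.258,-0.01,0],[-0.293,-0.258,-0.01,0],[-0.293,-0.258,-0.01,0],[-0.293,-0.258,-0.01,0],[-0.293,-0.258,-0.01,0],[-0.293,-0.258,-0.01,0],[-0.293,-0.258,-0.01,0],[-0.293,-0.258,-0.01,0],[-0.293,-0.258,-0.01,0],[-0.293,-0.258,-0.01,0]]' 0.085 25
python3 -m pendant '[[-0.293,-0.258,-0.01,-0.399],[-0.293,-0.258,-0.01,-0.399],[-0.293,-0.258,-0.01,-0.399],[-0.293,-0.258,-0.01,-0.399],[-0.293,-0.258,-0.01,-0.399],[-0.293,-0.258,-0.01,-0.399],[-0.293,-0.258,-0.01,-0.399],[-0.293,-0.258,-0.01,-0.399],[-0.293,-0.258,-0.01,-0.399],[-0.293,-0.258,-0.01,-0.399],[-0.293,-0.258,-0.01,-0.399],[-0.293,-0.258,-0.01,-0.399]]'
python3 - <<'E'
from h import *
I=camera_info("wrist");im=camera("wrist");cv2.imwrite("pics/w1.png",im)
rows([.602,-.082,.25],[0,1]);print(telemetry.observe()["torque"],telemetry.observe()["time"])
g=cv2.cvtColor(im,cv2.COLOR_BGR2GRAY)
c=cv2.HoughCircles(g,cv2.HOUGH_GRADIENT,1,30,param1=100,param2=25,minRadius=15,maxRadius=80)
for x,y,r in c[0][:6]: print(x,y,r,onz(I,(x,y),.119))
import pickle;pickle.dump(I,open("w1.pkl","wb"))
E
```

```text
time: 1.1
ee_pos: [0.4317, 0.2692, 0.2402]
ee_rot: [0.199, 0.98, -0.001, -0.001]
wrist_force: [-0.2, 0.2, -0.3]
gripper_width: 0.0851
time: 2.3
ee_pos: [0.6003, -0.0806, 0.2502]
ee_rot: [-0.0, 1.0, -0.001, -0.001]
wrist_force: [-0.4, 0.4, 0.6]
gripper_width: 0.0848
ee [ 0.6003 -0.0807  0.2504] joints [-0.3   0.12  1.73 -0.    1.29 -1.87] shift [-0.0017 -0.0013  0.0004] turn 0.0002903446093494022
[ 0.04137347  0.00764606 -0.01656134] 2.35
282.5 197.5 29.3 [ 0.59663641 -0.07851152  0.119     ]
76.5 260.5 63.7 [ 0.65072004 -0.25049962  0.119     ]
299.5 131.5 62.8 [ 0.54598653 -0.06596076  0.119     ]
321.5 163.5 49.4 [ 0.56991592 -0.04880843  0.119     ]
371.5 337.5 59.4 [7.24057720e-01 7.13696844e-04 1.19000000e-01]
93.5 91.5 48.5 [ 0.51655473 -0.21742242  0.119     ]
```

View pics/w1.png

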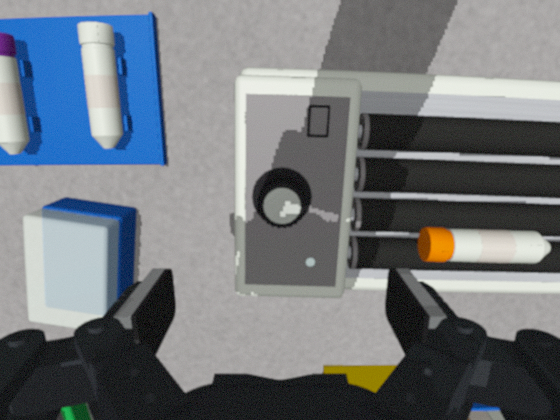

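The wrist view shows the knob's grey top disc centred near (283,206), the pod, and the back-groove tube with the orange cap at (437,245). The blue box is clear of the knob, more than 100 mm away.

```bash
python3 - <<'E'
from h import *
import pickle;I=pickle.load(open("w1.pkl","rb"))
im=cv2.imread("pics/w1.png");g=cv2.cvtColor(im,cv2.COLOR_BGR2GRAY)[150:250,235:335]
m=(g>75).astype(np.uint8);yy,xx=np.mgrid[:100,:100];m[(xx-48)**2+(yy-53)**2>27**2]=0
k=max(blobs(m),key=lambda b:b[1]);cc,rr=cv2.minEnclosingCircle(np.argwhere(m)[:,::-1].astype(np.float32));print(k,cc,rr)
p=onz(I,(cc[0]+235,cc[1]+150),.119);print(p);print("bycentroid",onz(I,k[0]+[235,150],.119));rows([p[0],p[1],.16])
# roller direction: use gaps' bright lines and edges
for uv in((365,150),(560,158),(365,192),(560,199),(362,233),(560,241)):print(onz(I,uv,.07))
E
```

```text
(array([46.71532185, 55.42157752]), np.int32(1103), ((46.499996185302734, 55.5), (36.769554138183594, 36.76955032348633), 45.0)) (49.5, 61.5) 25.1098575592041
[ 0.60802593 -0.0768992   0.119     ]
bycentroid [ 0.60305148 -0.07911261  0.119     ]
ee [ 0.6003 -0.0807  0.2504] joints [-0.3   0.12  1.73 -0.    1.29 -1.87] shift [-0.0079  0.0039  0.0904] turn None
[ 0.56481675 -0.00458299  0.07      ]
[0.57063328 0.17708322 0.07      ]
[ 0.6032296  -0.00216115  0.07      ]
[0.60945348 0.18531103 0.07      ]
[ 0.64316203 -0.00241974  0.07      ]
[0.65191028 0.19466851 0.07      ]
```

```bash
python3 -m pendant '[[-0.003,0.001,0.03,2.4],[-0.003,0.001,0.06,2.4],[-0.003,0.001,0.09,2.4],[-0.003,0.001,0.09,2.4],[-0.003,0.001,0.09,2.4],[-0.003,0.001,0.09,2.4],[-0.003,0.001,0.09,2.4],[-0.003,0.001,0.09,2.4],[-0.003,0.001,0.09,2.4],[-0.003,0.001,0.09,2.4],[-0.003,0.001,0.09,2.4],[-0.003,0.001,0.09,2.4]]'
python3 -m pendant '[[0,0,0,0.6],[0,0,0,0.6],[0,0,0,0.6],[0,0,0,0.6],[0,0,0,0.6]]'
python3 -c "
from h import *
rows([.603,-.080,.093]);print(telemetry.observe()['torque'])"
```

```text
time: 3.55
ee_pos: [0.6029, -0.0785, 0.1607]
ee_rot: [0.785, 0.619, -0.001, -0.0]
wrist_force: [0.4, 0.6, -0.3]
gripper_width: 0.0847
time: 4.05
ee_pos: [0.6027, -0.0772, 0.161]
ee_rot: [0.933, 0.36, -0.001, 0.0]
wrist_force: [-0.5, 0.2, -0.2]
gripper_width: 0.0849
ee [ 0.6027 -0.0772  0.161 ] joints [-0.29  0.21  1.81 -0.    1.13  0.54] shift [-0.0015  0.0022  0.068 ] turn None
[-0.00142772  0.03668206 -0.01065672]
```

```bash
python3 -m pendant '[[-0.0015,0.002,0.03,0],[-0.0015,0.002,0.055,0],[-0.0015,0.002,0.067,0],[-0.0015,0.002,0.067,0]]'
python3 -m pendant '[[0,0,0,0],[0,0,0,0],[0,0,0,0],[0,0,0,0],[0,0,0,0],[0,0,0,0],[0,0,0,0],[0,0,0,0]]' 0.03 25
python3 -c "
from h import *
rows([.603,-.080,.093]);s=telemetry.observe();print(s['torque'],s['joint_torque'])"
```

```text
time: 4.45
ee_pos: [0.6013, -0.0788, 0.0918]
ee_rot: [0.933, 0.361, -0.003, -0.001]
wrist_force: [-0.0, -0.2, -0.7]
gripper_width: 0.0852
time: 5.25
ee_pos: [0.6031, -0.08, 0.0938]
ee_rot: [0.933, 0.361, -0.001, 0.001]
wrist_force: [3.3, -5.0, 5.4]
gripper_width: 0.0373
ee [ 0.6031 -0.08    0.0938] joints [-0.3   0.29  1.84 -0.    1.01  0.54] shift [-0.     -0.0001  0.0008] turn None
[-0.73136373 -0.50682762  0.00478578] [ 2.39486888e+00 -3.34281027e+01 -2.08756310e+01  6.50878418e-01
  9.69670750e-01  1.32074382e-02]
```

```bash
cat > ck.py <<'E'
import sys
from h import *
s=telemetry.observe();M=R.from_quat(s["ee_rot"]).as_matrix()
print("t %.2f yaw %.2f Tz %.3f j6 %.3f tq6 %.3f w %.4f F %s xyz %s"%(s["time"],np.degrees(np.arctan2(M[1,0],M[0,0])),s["torque"][2],s["joints"][5],s["joint_torque"][5],s["gripper_width"],np.round(s["wrist_force"],1),np.round(s["ee_pos"],4)))
sys.exit(abs(s["torque"][2])>float(sys.argv[1]))
E
P="python3 -m pendant"; C="python3 ck.py 0.31"
{ $P '[[0,0,0,-0.05]]' >/dev/null && $C && $P '[[0,0,0,-0.05]]' >/dev/null && $C && $P '[[0,0,0,-0.05]]' >/dev/null && $C && $P '[[0,0,0,-0.05]]' >/dev/null && $C && $P '[[0,0,0,-0.05]]' >/dev/null && $C && $P '[[0,0,0,-0.05]]' >/dev/null && $C && $P '[[0,0,0,-0.05]]' >/dev/null && $C && $P '[[0,0,0,-0.05]]' >/dev/null && $C ; }
```

```text
t 5.35 yaw 45.18 Tz -0.397 j6 0.486 tq6 0.008 w 0.0371 F [ 1.3 -1.2 -3.1] xyz [ 0.6032 -0.0801  0.0939]True
```

```bash
P="python3 -m pendant"; C="python3 ck.py 0.7"
$P '[[0,0,0,0]]' >/dev/null && $C; $P '[[0,0,0,0]]' >/dev/null && $C;$P '[[0,0,0,-0.03]]' >/dev/null && $C;$P '[[0,0,0,0]]' >/dev/null && $C
```

```text
t 5.45 yaw 45.12 Tz -0.150 j6 0.487 tq6 -0.270 w 0.0370 F [ 2.1 -1.2  2. ] xyz [ 0.6032 -0.0801  0.0938]
t 5.55 yaw 45.04 Tz -0.113 j6 0.488 tq6 -0.167 w 0.0374 F [ 2.  -2.5  1.9] xyz [ 0.6032 -0.0801  0.0938]
t 5.65 yaw 46.77 Tz -0.266 j6 0.457 tq6 -0.076 w 0.0374 F [ 1.9 -2.6  1.7] xyz [ 0.6032 -0.0801  0.0938]
t 5.75 yaw 46.78 Tz -0.187 j6 0.457 tq6 -0.289 w 0.0371 F [ 2.7 -2.6  1.3] xyz [ 0.6032 -0.0801  0.0938]False
False
False
False
```

```bash
sed -i 's/^sys.exit(\(.*\))$/sys.exit(int(\1))/' ck.py; P="python3 -m pendant"; C="python3 ck.py 0.32"
{ $P '[[0,0,0,-0.05],[0,0,0,-0.05],[0,0,0,-0.05]]' >/dev/null && $C && $P '[[0,0,0,-0.05],[0,0,0,-0.05],[0,0,0,-0.05]]' >/dev/null && $C && $P '[[0,0,0,-0.05],[0,0,0,-0.05],[0,0,0,-0.05]]' >/dev/null && $C && $P '[[0,0,0,-0.05],[0,0,0,-0.05],[0,0,0,-0.05]]' >/dev/null && $C && $P '[[0,0,0,-0.05],[0,0,0,-0.05],[0,0,0,-0.05]]' >/dev/null && $C && $P '[[0,0,0,-0.05],[0,0,0,-0.05],[0,0,0,-0.05]]' >/dev/null && $C && $P '[[0,0,0,-0.05],[0,0,0,-0.05],[0,0,0,-0.05]]' >/dev/null && $C && $P '[[0,0,0,-0.05],[0,0,0,-0.05],[0,0,0,-0.05]]' >/dev/null && $C ; }
```

```text
t 6.05 yaw 49.61 Tz -0.143 j6 0.408 tq6 -0.143 w 0.0375 F [ 1.9 -2.3  1.6] xyz [ 0.6032 -0.0801  0.0938]
t 6.35 yaw 52.42 Tz -0.006 j6 0.359 tq6 -0.065 w 0.0372 F [ 2.1 -1.8  1.6] xyz [ 0.6033 -0.0802  0.0938]
t 6.65 yaw 55.22 Tz 0.013 j6 0.310 tq6 0.005 w 0.0371 F [ 3.9 -3.5  1.4] xyz [ 0.6033 -0.0802  0.0938]
t 6.95 yaw 58.02 Tz 0.116 j6 0.262 tq6 0.088 w 0.0374 F [ 2.6 -2.7  0.4] xyz [ 0.6033 -0.0802  0.0938]
t 7.25 yaw 60.82 Tz 0.198 j6 0.213 tq6 0.163 w 0.0371 F [ 2.  -3.4  1.1] xyz [ 0.6034 -0.0802  0.0938]
t 7.55 yaw 63.62 Tz 0.265 j6 0.164 tq6 0.260 w 0.0368 F [ 3.9 -2.5  0.7] xyz [ 0.6034 -0.0803  0.0938]
t 7.85 yaw 66.40 Tz 0.134 j6 0.116 tq6 0.110 w 0.0372 F [ 2.7 -3.   1.4] xyz [ 0.6034 -0.0803  0.0938]
t 8.15 yaw 69.14 Tz -0.126 j6 0.067 tq6 -0.092 w 0.0367 F [ 2.  -2.8  0.8] xyz [ 0.6035 -0.0803  0.0938]
```

```bash
P="python3 -m pendant"; C="python3 ck.py 0.33"
{ $P '[[0,0,0,-0.05],[0,0,0,-0.05],[0,0,0,-0.05]]' >/dev/null && $C && $P '[[0,0,0,-0.05],[0,0,0,-0.05],[0,0,0,-0.05]]' >/dev/null && $C && $P '[[0,0,0,-0.05],[0,0,0,-0.05],[0,0,0,-0.05]]' >/dev/null && $C && $P '[[0,0,0,-0.05],[0,0,0,-0.05],[0,0,0,-0.05]]' >/dev/null && $C && $P '[[0,0,0,-0.05],[0,0,0,-0.05],[0,0,0,-0.05]]' >/dev/null && $C && $P '[[0,0,0,-0.05],[0,0,0,-0.05],[0,0,0,-0.05]]' >/dev/null && $C && $P '[[0,0,0,-0.05],[0,0,0,-0.05],[0,0,0,-0.05]]' >/dev/null && $C && $P '[[0,0,0,-0.05],[0,0,0,-0.05],[0,0,0,-0.05]]' >/dev/null && $C && $P '[[0,0,0,-0.05],[0,0,0,-0.05],[0,0,0,-0.05]]' >/dev/null && $C && $P '[[0,0,0,-0.05],[0,0,0,-0.05],[0,0,0,-0.05]]' >/dev/null && $C; }
```

```text
t 8.45 yaw 71.90 Tz -0.255 j6 0.019 tq6 -0.246 w 0.0374 F [ 3.8 -2.4  1.3] xyz [ 0.6035 -0.0803  0.0938]
t 8.75 yaw 74.68 Tz -0.162 j6 -0.029 tq6 -0.169 w 0.0368 F [ 3.6 -3.   1.1] xyz [ 0.6036 -0.0803  0.0938]
t 9.05 yaw 77.47 Tz -0.106 j6 -0.078 tq6 -0.095 w 0.0370 F [ 2.7 -3.2  1.8] xyz [ 0.6036 -0.0803  0.0938]
t 9.35 yaw 80.27 Tz 0.039 j6 -0.127 tq6 -0.004 w 0.0369 F [ 3.7 -2.6  0.3] xyz [ 0.6037 -0.0804  0.0938]
t 9.65 yaw 83.06 Tz 0.038 j6 -0.175 tq6 0.064 w 0.0372 F [ 3.9 -3.1  0.6] xyz [ 0.6037 -0.0804  0.0938]
t 9.95 yaw 85.90 Tz 0.157 j6 -0.225 tq6 0.178 w 0.0369 F [ 4.3 -4.1  0.4] xyz [ 0.6038 -0.0804  0.0938]
t 10.25 yaw 88.74 Tz 0.260 j6 -0.274 tq6 0.255 w 0.0371 F [ 4.5 -3.4  0.4] xyz [ 0.6038 -0.0804  0.0938]
t 10.55 yaw 91.51 Tz 0.205 j6 -0.322 tq6 0.158 w 0.0370 F [ 4.1 -3.5  0.5] xyz [ 0.6039 -0.0804  0.0938]
t 10.85 yaw 94.24 Tz -0.025 j6 -0.370 tq6 -0.016 w 0.0371 F [ 4.1 -3.3  0.5] xyz [ 0.6039 -0.0804  0.0938]
t 11.15 yaw 96.94 Tz -0.187 j6 -0.417 tq6 -0.206 w 0.0373 F [ 3.6 -2.2  0.5] xyz [ 0.604  -0.0804  0.0938]
```

```bash
P="python3 -m pendant"; C="python3 ck.py 0.32"
{ $P '[[0,0,0,-0.02],[0,0,0,-0.02],[0,0,0,-0.02]]' >/dev/null && $C && $P '[[0,0,0,-0.02],[0,0,0,-0.02],[0,0,0,-0.02]]' >/dev/null && $C && $P '[[0,0,0,-0.02],[0,0,0,-0.02],[0,0,0,-0.02]]' >/dev/null && $C && $P '[[0,0,0,-0.02],[0,0,0,-0.02],[0,0,0,-0.02]]' >/dev/null && $C && $P '[[0,0,0,-0.02],[0,0,0,-0.02],[0,0,0,-0.02]]' >/dev/null && $C && $P '[[0,0,0,-0.02],[0,0,0,-0.02],[0,0,0,-0.02]]' >/dev/null && $C; }
```

```text
t 11.45 yaw 97.98 Tz -0.438 j6 -0.436 tq6 -0.451 w 0.0368 F [ 3.7 -2.1 -0.4] xyz [ 0.604  -0.0804  0.0938]
```

```bash
P="python3 -m pendant"; C="python3 ck.py 0.6"
{ $P '[[0,0,0,0]]' >/dev/null && $C && $P '[[0,0,0,0.07],[0,0,0,0.07]]' >/dev/null && $C && $P '[[0,0,0,0.07],[0,0,0,0.07]]' >/dev/null && $C && $P '[[0,0,0,0.07],[0,0,0,0.07]]' >/dev/null && $C && $P '[[0,0,0,0.07],[0,0,0,0.07]]' >/dev/null && $C && $P '[[0,0,0,0.07],[0,0,0,0.07]]' >/dev/null && $C && $P '[[0,0,0,0.07],[0,0,0,0.07]]' >/dev/null && $C && $P '[[0,0,0,0.07],[0,0,0,0.07]]' >/dev/null && $C && $P '[[0,0,0,0.07],[0,0,0,0.07]]' >/dev/null && $C && $P '[[0,0,0,0.07],[0,0,0,0.07]]' >/dev/null && $C && $P '[[0,0,0,0.07],[0,0,0,0.07]]' >/dev/null && $C && $P '[[0,0,0,0.07],[0,0,0,0.07]]' >/dev/null && $C && $P '[[0,0,0,0.07],[0,0,0,0.07]]' >/dev/null && $C && $P '[[0,0,0,0.07],[0,0,0,0.07]]' >/dev/null && $C && $P '[[0,0,0,0.07],[0,0,0,0.07]]' >/dev/null && $C ; }
```

```text
t 11.55 yaw 97.92 Tz -0.374 j6 -0.435 tq6 -0.380 w 0.0368 F [ 3.7 -3.1 -0.2] xyz [ 0.604  -0.0804  0.0938]
t 11.75 yaw 93.97 Tz -0.047 j6 -0.365 tq6 0.101 w 0.0371 F [ 3.  -2.3  0.6] xyz [ 0.6039 -0.0804  0.0938]
t 11.95 yaw 90.12 Tz 0.213 j6 -0.298 tq6 0.361 w 0.0369 F [ 2.9 -3.3  1.2] xyz [ 0.6039 -0.0804  0.0938]
t 12.15 yaw 86.26 Tz 0.137 j6 -0.230 tq6 0.304 w 0.0373 F [ 3.8 -3.4  0.7] xyz [ 0.6038 -0.0804  0.0938]
t 12.35 yaw 82.37 Tz 0.034 j6 -0.162 tq6 0.158 w 0.0371 F [ 3.3 -3.8  1. ] xyz [ 0.6037 -0.0804  0.0938]
t 12.55 yaw 78.47 Tz -0.097 j6 -0.094 tq6 0.082 w 0.0374 F [ 2.2 -3.2  0.3] xyz [ 0.6037 -0.0804  0.0938]
t 12.75 yaw 74.57 Tz -0.189 j6 -0.026 tq6 -0.038 w 0.0372 F [ 3.  -3.1  1.8] xyz [ 0.6036 -0.0803  0.0938]
t 12.95 yaw 70.69 Tz -0.200 j6 0.041 tq6 -0.057 w 0.0370 F [ 3.  -3.2  0.4] xyz [ 0.6035 -0.0803  0.0938]
t 13.15 yaw 66.89 Tz 0.026 j6 0.108 tq6 0.182 w 0.0373 F [ 1.9 -3.6  1.4] xyz [ 0.6035 -0.0803  0.0938]
t 13.35 yaw 63.11 Tz 0.236 j6 0.174 tq6 0.355 w 0.0373 F [ 3.  -2.7  1.3] xyz [ 0.6034 -0.0802  0.0938]
t 13.55 yaw 59.27 Tz 0.103 j6 0.241 tq6 0.255 w 0.0368 F [ 2.6 -4.5  1.5] xyz [ 0.6033 -0.0803  0.0938]
t 13.75 yaw 55.41 Tz -0.067 j6 0.308 tq6 0.135 w 0.0371 F [ 2.9 -3.3  1.7] xyz [ 0.6033 -0.0802  0.0938]
t 13.95 yaw 51.52 Tz -0.165 j6 0.376 tq6 0.023 w 0.0369 F [ 1.8 -2.7  1.1] xyz [ 0.6032 -0.0801  0.0938]
t 14.15 yaw 47.63 Tz -0.237 j6 0.443 tq6 -0.084 w 0.0371 F [ 3.  -2.2  1.6] xyz [ 0.6032 -0.0801  0.0938]
t 14.35 yaw 43.79 Tz -0.136 j6 0.510 tq6 0.015 w 0.0370 F [ 2.2 -3.   1. ] xyz [ 0.6031 -0.0801  0.0938]
```

```bash
P="python3 -m pendant"; C="python3 ck.py 0.6"
{ $P '[[0,0,0,0.07],[0,0,0,0.07]]' >/dev/null && $C && $P '[[0,0,0,0.07],[0,0,0,0.07]]' >/dev/null && $C && $P '[[0,0,0,0.07],[0,0,0,0.07]]' >/dev/null && $C && $P '[[0,0,0,0.07],[0,0,0,0.07]]' >/dev/null && $C && $P '[[0,0,0,0.07],[0,0,0,0.07]]' >/dev/null && $C && $P '[[0,0,0,0.07],[0,0,0,0.07]]' >/dev/null && $C && $P '[[0,0,0,0.07],[0,0,0,0.07]]' >/dev/null && $C && $P '[[0,0,0,0.07],[0,0,0,0.07]]' >/dev/null && $C && $P '[[0,0,0,0.07],[0,0,0,0.07]]' >/dev/null && $C && $P '[[0,0,0,0.07],[0,0,0,0.07]]' >/dev/null && $C && $P '[[0,0,0,0.07],[0,0,0,0.07]]' >/dev/null && $C && $P '[[0,0,0,0.07],[0,0,0,0.07]]' >/dev/null && $C && $P '[[0,0,0,0.07],[0,0,0,0.07],[0,0,0,0.07]]' >/dev/null && $C ; }
```

```text
t 14.55 yaw 40.00 Tz 0.168 j6 0.577 tq6 0.265 w 0.0373 F [ 2.4 -3.1  1.5] xyz [ 0.6031 -0.08    0.0938]
t 14.75 yaw 36.20 Tz 0.156 j6 0.643 tq6 0.325 w 0.0372 F [ 2.2 -2.6  2.2] xyz [ 0.603  -0.0799  0.0938]
t 14.95 yaw 32.35 Tz 0.007 j6 0.710 tq6 0.192 w 0.0368 F [ 2.9 -2.5  1.8] xyz [ 0.603  -0.0799  0.0938]
t 15.15 yaw 28.49 Tz -0.137 j6 0.777 tq6 0.099 w 0.0372 F [ 2.3 -2.2  1.1] xyz [ 0.603  -0.0798  0.0938]
t 15.35 yaw 24.60 Tz -0.138 j6 0.845 tq6 -0.005 w 0.0369 F [ 1.9 -2.3  2.1] xyz [ 0.6029 -0.0798  0.0938]
t 15.55 yaw 20.71 Tz -0.198 j6 0.913 tq6 -0.096 w 0.0370 F [ 1.7 -1.3  1.7] xyz [ 0.6029 -0.0798  0.0938]
t 15.75 yaw 16.90 Tz -0.044 j6 0.979 tq6 0.082 w 0.0369 F [ 2.2 -2.7  1.3] xyz [ 0.6029 -0.0797  0.0938]
t 15.95 yaw 13.11 Tz 0.211 j6 1.046 tq6 0.339 w 0.0369 F [ 1.7 -2.   1.7] xyz [ 0.6029 -0.0796  0.0938]
t 16.15 yaw 9.30 Tz 0.119 j6 1.112 tq6 0.286 w 0.0368 F [ 2.3 -2.   2.6] xyz [ 0.6029 -0.0795  0.0938]
t 16.35 yaw 5.45 Tz 0.021 j6 1.179 tq6 0.185 w 0.0369 F [ 1.4 -2.2  1.3] xyz [ 0.6028 -0.0795  0.0938]
t 16.55 yaw 1.57 Tz -0.134 j6 1.247 tq6 0.069 w 0.0373 F [ 2.6 -1.1  1.5] xyz [ 0.6029 -0.0794  0.0938]
t 16.75 yaw -2.31 Tz -0.196 j6 1.315 tq6 -0.046 w 0.0371 F [ 2.  -1.9  0.6] xyz [ 0.6028 -0.0793  0.0938]
t 17.05 yaw -6.17 Tz -0.206 j6 1.382 tq6 -0.202 w 0.0369 F [ 2.4 -1.7  2.1] xyz [ 0.6029 -0.0793  0.0938]
```

```bash
P="python3 -m pendant"
$P '[[0,0,0,0.058],[0,0,0,0.058],[0,0,0,0.058]]' >/dev/null; python3 ck.py 0.6
$P '[[0,0,0,0],[0,0,0,0],[0,0,0,0],[0,0,0,0],[0,0,0,0]]' 0.085 >/dev/null;python3 ck.py 0.6
$P '[[0,0,-0.04,0],[0,0,-0.08,0],[0,0,-0.12,0],[0,0,-0.14,0]]' >/dev/null;python3 ck.py 0.6
python3 -c "
from h import *
I=camera_info('top');im=camera('top');cv2.imwrite('pics/top2.png',im)
rows([.50,-.356,.23],[0,1])"
```

```text
t 17.35 yaw -9.35 Tz 0.018 j6 1.437 tq6 0.016 w 0.0372 F [ 2.4 -0.5  1.5] xyz [ 0.6028 -0.0792  0.0938]
t 17.85 yaw -9.33 Tz 0.038 j6 1.437 tq6 -0.001 w 0.0853 F [-0.5  0.3 -0.3] xyz [ 0.6026 -0.079   0.0936]
t 18.25 yaw -9.32 Tz 0.035 j6 1.437 tq6 -0.000 w 0.0853 F [-0.4 -0.2  0.6] xyz [ 0.6044 -0.0795  0.2385]
ee [ 0.6056 -0.0798  0.2413] joints [-0.3   0.13  1.74 -0.    1.26  1.44] shift [-0.0596  0.2897  0.0113] turn -0.16255583012105035
```

```bash
P="python3 -m pendant"
$P '[[-0.0525,0.288,0.01,-0.163],[-0.0525,0.288,0.01,-0.163],[-0.0525,0.288,0.01,-0.163],[-0.0525,0.288,0.01,-0.163],[-0.0525,0.288,0.01,-0.163],[-0.0525,0.288,0.01,-0.163],[-0.0525,0.288,0.01,-0.163],[-0.0525,0.288,0.01,-0.163]]'
python3 - <<'E'
from h import *
import pickle
I=camera_info("wrist");im=camera("wrist");cv2.imwrite("pics/w2.png",im);pickle.dump(I,open("w2.pkl","wb"))
H,S,V=cv2.split(cv2.cvtColor(im,cv2.COLOR_BGR2HSV))
for n,m in(("white",(S<70)&(V>150)),("violet",(H>130)&(H<165)&(S>60))):
    for c,a,r in blobs(m,300): print(n,np.round(c,1),a,np.round(onz(I,c,.032),4),[np.round(onz(I,p,.032)[:2],3).tolist() for p in cv2.boxPoints(r)])
rows([.51,-.356,.1],[0,1])
E
```

```text
time: 19.1
ee_pos: [0.5064, -0.356, 0.2299]
ee_rot: [1.0, -0.001, 0.004, 0.001]
wrist_force: [-0.2, 0.9, -0.1]
gripper_width: 0.0853
white [103.4  87.7] 25755 [ 0.5965 -0.1955  0.032 ] [[0.42, -0.06], [0.673, -0.11], [0.667, -0.326], [0.421, -0.32]]
white [387.5 198. ] 101305 [ 0.4928 -0.4612  0.032 ] [[0.669, -0.234], [0.672, -0.602], [0.256, -0.689], [0.263, -0.19]]
white [278.5 171.4] 2281 [ 0.519  -0.3548  0.032 ] [[0.57, -0.341], [0.57, -0.368], [0.475, -0.369], [0.475, -0.339]]
white [ 22.  274.9] 360 [ 0.4099 -0.0824  0.032 ] [[0.414, -0.059], [0.415, -0.109], [0.405, -0.107], [0.405, -0.057]]
white [ 75.2 412.9] 423 [ 0.2281 -0.1092  0.032 ] [[0.218, -0.084], [0.241, -0.089], [0.242, -0.132], [0.219, -0.128]]
white [484.5 412.8] 426 [ 0.2273 -0.602   0.032 ] [[0.219, -0.583], [0.241, -0.579], [0.24, -0.623], [0.217, -0.627]]
violet [278.1 225.4] 547 [ 0.465  -0.3543  0.032 ] [[0.476, -0.34], [0.476, -0.368], [0.454, -0.368], [0.454, -0.34]]
ee [ 0.5069 -0.355   0.2301] joints [-0.78  0.16  1.73  0.    1.25  0.79] shift [0.0021 0.0009 0.1301] turn -0.00014387468097876166
```

View pics/w2.png

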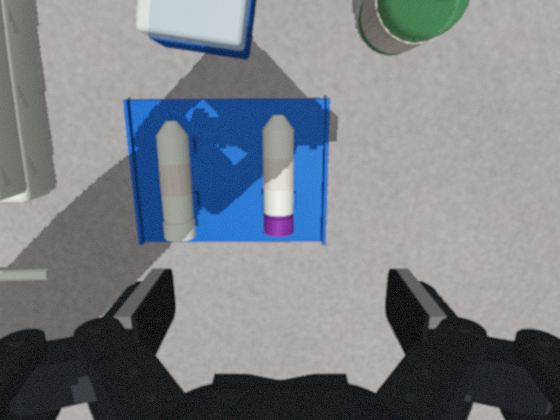

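The wrist view shows the violet tube along world x, with its cap end at x≈0.454 and its tip at 0.570, so the grip point is about (0.514, -0.354). The white tube stays about 100 mm to the left.

```bash
P="python3 -m pendant"
$P '[[0.007,-0.001,0.05,0],[0.007,-0.001,0.1,0],[0.007,-0.001,0.15,0],[0.007,-0.001,0.18,0],[0.007,-0.001,0.195,0],[0.007,-0.001,0.195,0],[0.007,-0.001,0.195,0]]' 0.058 30
python3 -c "
from h import *
rows([.514,-.354,.021],[0,1])"
```

```text
time: 19.85
ee_pos: [0.5167, -0.3544, 0.0369]
ee_rot: [1.0, 0.001, 0.005, 0.001]
wrist_force: [0.8, -0.1, 1.3]
gripper_width: 0.0577
ee [ 0.5167 -0.3544  0.0369] joints [-0.76  0.4   1.82  0.01  0.91  0.8 ] shift [-0.0028 -0.0004  0.0158] turn 0.0010296523582322692
```

```bash
P="python3 -m pendant"
$P '[[-0.003,0,0.008,0],[-0.003,0,0.0158,0],[-0.003,0,0.0158,0]]'
$P '[[0,0,0,0],[0,0,0,0],[0,0,0,0],[0,0,0,0],[0,0,0,0],[0,0,0,0]]' 0.015
$P '[[0,0,-0.02,0],[0,0,-0.05,0],[0,0,-0.1,0],[0,0,-0.15,0],[0,0,-0.18,0],[0,0,-0.19,0]]'
$P '[[0,0,0,0]]'
python3 - <<'E'
from h import *
im=camera("wrist");cv2.imwrite("pics/w3.png",im)
# mixer direction / groove from w1 & top image
import pickle
I=pickle.load(open("w1.pkl","rb"));g=cv2.cvtColor(cv2.imread("pics/w1.png"),cv2.COLOR_BGR2GRAY)
for u in (380,400,430,460,500,540):
    col=g[:,u].astype(int);d=col[90:300]<60
    e=np.flatnonzero(np.diff(d.astype(int)))+90
    print(u,[(int(v),np.round(onz(I,(u,v+.5),.078)[:2],4).tolist()) for v in e[:6]])
rows([.565,.09,.2],[1,0])
E
```

```text
time: 20.15
ee_pos: [0.5135, -0.3542, 0.0208]
ee_rot: [1.0, 0.0, 0.004, 0.001]
wrist_force: [0.0, 0.3, -0.5]
gripper_width: 0.0578
time: 20.75
ee_pos: [0.5136, -0.3544, 0.0211]
ee_rot: [1.0, 0.0, 0.004, 0.001]
wrist_force: [-0.7, 0.1, 2.3]
gripper_width: 0.028
time: 21.35
ee_pos: [0.5135, -0.3553, 0.2162]
ee_rot: [1.0, 0.0, 0.008, 0.004]
wrist_force: [-0.2, 0.1, -0.2]
gripper_width: 0.0279
time: 21.45
ee_pos: [0.5136, -0.3554, 0.2166]
ee_rot: [1.0, 0.0, 0.008, 0.005]
wrist_force: [-0.0, -0.3, -0.6]
gripper_width: 0.0276
380 [(114, [0.5339, 0.0045]), (149, [0.5635, 0.0066]), (157, [0.5704, 0.0071]), (191, [0.6009, 0.0094]), (198, [0.6074, 0.0099]), (230, [0.6379, 0.0122])]
400 [(114, [0.5338, 0.0217]), (150, [0.5642, 0.0243]), (158, [0.5712, 0.0249]), (191, [0.6009, 0.0275]), (199, [0.6083, 0.0282]), (230, [0.6379, 0.0309])]
430 [(116, [0.5352, 0.0477]), (150, [0.5641, 0.0508]), (159, [0.572, 0.0517]), (192, [0.6018, 0.055]), (200, [0.6092, 0.0559]), (226, [0.6341, 0.0587])]
460 [(117, [0.5357, 0.074]), (152, [0.5656, 0.0778]), (161, [0.5736, 0.0789]), (193, [0.6026, 0.0828]), (201, [0.6101, 0.0838]), (227, [0.6351, 0.0873])]
500 [(119, [0.5369, 0.1095]), (153, [0.5662, 0.1142]), (162, [0.5742, 0.1155]), (194, [0.6034, 0.1203]), (202, [0.611, 0.1216]), (228, [0.6361, 0.1259])]
540 [(121, [0.5381, 0.1459]), (154, [0.5667, 0.1513]), (164, [0.5757, 0.153]), (195, [0.6042, 0.1586]), (204, [0.6128, 0.1603]), (232, [0.6402, 0.1659])]
ee [ 0.5136 -0.3552  0.216 ] joints [-0.77  0.18  1.73  0.    1.21  0.8 ] shift [ 0.0517 -0.4453  0.0127] turn -1.5698431548736622
```

View pics/w3.png

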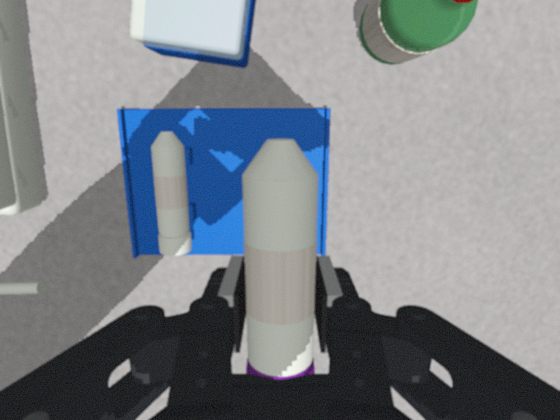

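The tube is held level and centred between the pads, with the tip away from the robot. Next I move above the front groove.

```bash
P="python3 -m pendant"
$P '[[0.058,-0.465,0.01,-1.541],[0.058,-0.465,0.01,-1.541],[0.058,-0.465,0.01,-1.541],[0.058,-0.465,0.01,-1.541],[0.058,-0.465,0.01,-1.541],[0.058,-0.465,0.01,-1.541],[0.058,-0.465,0.01,-1.541],[0.058,-0.465,0.01,-1.541],[0.058,-0.465,0.01,-1.541],[0.058,-0.465,0.01,-1.541],[0.058,-0.465,0.01,-1.541],[0.058,-0.465,0.01,-1.541]]'
$P '[[0,0,0,0],[0,0,0,0]]'
python3 - <<'E'
from h import *
import pickle
I=camera_info("wrist");im=camera("wrist");cv2.imwrite("pics/w4.png",im);pickle.dump(I,open("w4.pkl","wb"))
rows([.5715,.11,.12],[1,-.029])
T=camera_info("top")
t=cv2.cvtColor(cv2.imread("pics/top.png"),cv2.COLOR_BGR2GRAY)
for u in(210,230,250,270,285):
    c=t[186:197,u].astype(float);w=np.clip(c-40,0,None);v=186+(w*np.arange(11)).sum()/w.sum();print(u,v,onz(T,(u,v),.07))
E
```

```text
time: 22.7
ee_pos: [0.5696, 0.1106, 0.199]
ee_rot: [0.717, 0.697, 0.0, 0.007]
wrist_force: [-0.6, 1.1, -0.7]
gripper_width: 0.0278
time: 22.9
ee_pos: [0.5686, 0.1101, 0.1969]
ee_rot: [0.717, 0.697, -0.001, 0.005]
wrist_force: [0.4, 0.1, -0.6]
gripper_width: 0.0276
ee [0.569  0.11   0.1976] joints [ 0.02  0.1   1.85 -0.01  1.18  0.05] shift [0.0008 0.002  0.0776] turn 0.00017513151500492263
210 190.78682170542635 [0.57436258 0.22343179 0.07      ]
230 191.23660714285714 [0.57184391 0.16635622 0.07      ]
250 191.2608695652174 [0.57056006 0.10939169 0.07      ]
270 191.46691176470588 [0.56875719 0.05253307 0.07      ]
285 191.484496124031 [0.56780297 0.00994577 0.07      ]
```

View pics/w4.png

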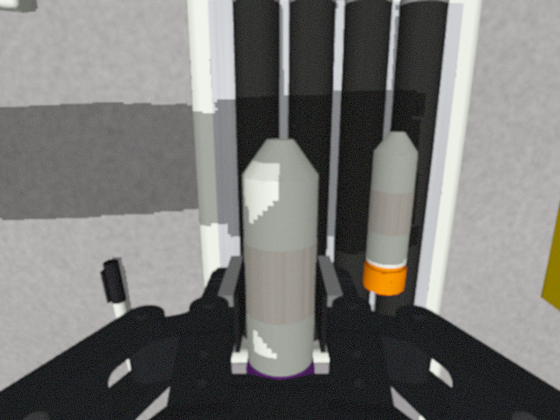

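The gap of the front groove shows straight ahead of the tube tip, at column ≈283 above row 140. It agrees with the top view to about 1 mm.

```bash
P="python3 -m pendant"
$P '[[0,0.002,0.04,0],[0,0.002,0.075,0],[0,0.002,0.09,0],[0,0.002,0.09,0],[0,0.002,0.09,0]]'
python3 - <<'E'
from h import *
import pickle
I=pickle.load(open("w4.pkl","rb"));g=cv2.cvtColor(cv2.imread("pics/w4.png"),cv2.COLOR_BGR2GRAY).astype(float)
for v in(20,50,80,125):
    c=g[v,270:298];w=np.clip(c-c.min()-.4*np.ptp(c),0,None);u=270+(w*np.arange(28)).sum()/w.sum();print(v,u,onz(I,(u,v),.07))
rows([.571,.11,.089],[1,-.03])
E
```

```text
time: 23.45
ee_pos: [0.5724, 0.1089, 0.1087]
ee_rot: [0.717, 0.697, -0.0, 0.006]
wrist_force: [0.5, -0.1, -0.8]
gripper_width: 0.0279
20 284.8050397877984 [0.57562314 0.23719826 0.07      ]
50 284.74295010845987 [0.57509795 0.21805562 0.07      ]
80 284.86425339366514 [0.57468605 0.19824001 0.07      ]
125 283.15173674588664 [0.57266272 0.16712894 0.07      ]
ee [0.5724 0.1089 0.1087] joints [ 0.02  0.21  1.9  -0.01  1.02  0.05] shift [ 0.0013 -0.0017  0.0197] turn 0.0006320009726021869
```

```bash
P="python3 -m pendant"
$P '[[0,-0.0013,0.006,0],[0,-0.0013,0.012,0],[0,-0.0013,0.016,0],[0,-0.0013,0.019,0],[0,-0.0013,0.019,0]]'; python3 ck.py 9
$P '[[0,0,0.001,0],[0,0,0.002,0],[0,0,0.002,0]]'; python3 ck.py 9
```

```text
time: 23.95
ee_pos: [0.5709, 0.1088, 0.0891]
ee_rot: [0.717, 0.697, -0.0, 0.006]
wrist_force: [-0.7, 0.1, 0.1]
gripper_width: 0.0279
t 23.95 yaw 88.32 Tz -0.022 j6 0.053 tq6 0.000 w 0.0279 F [-0.7  0.1  0.1] xyz [0.5709 0.1088 0.0891]
time: 24.25
ee_pos: [0.5712, 0.1088, 0.0874]
ee_rot: [0.717, 0.697, -0.0, 0.006]
wrist_force: [-0.1, -0.6, 0.5]
gripper_width: 0.0277
t 24.25 yaw 88.31 Tz -0.019 j6 0.053 tq6 -0.004 w 0.0277 F [-0.1 -0.6  0.5] xyz [0.5712 0.1088 0.0874]
```

```bash
P="python3 -m pendant"
$P '[[0,0,0.001,0],[0,0,0.001,0]]'; python3 ck.py 9
$P '[[0,0,0,0],[0,0,0,0],[0,0,0,0],[0,0,0,0]]' 0.05
$P '[[0,0,-0.02,0],[0,0,-0.05,0],[0,0,-0.1,0],[0,0,-0.14,0],[-0.0,-0.05,-0.14,0],[0,-0.1,-0.14,0],[0,-0.1,-0.14,0]]'
python3 - <<'E'
from h import *
im=camera("wrist");I=camera_info("wrist");t=camera("top");cv2.imwrite("pics/top3.png",t);cv2.imwrite("pics/w5.png",im)
cv2.imwrite("pics/cmp.png",np.vstack([im[:300],cv2.resize(t[130:250,150:440],(560,232))]))
b=cv2.imread("pics/top.png");d=cv2.absdiff(t,b).max(2)
for c,a,r in blobs(d>60,20):print(np.round(c),a)
H,S,V=cv2.split(cv2.cvtColor(t,cv2.COLOR_BGR2HSV));roi=np.zeros(H.shape,bool);roi[140:220,190:300]=1
for c,a,r in blobs(roi&(H>130)&(H<165)&(S>60),8):print("violet",c,a,onz(camera_info("top"),c,.1))
print(telemetry.observe()["time"])
E
```

```text
time: 24.45
ee_pos: [0.5717, 0.1088, 0.0868]
ee_rot: [0.717, 0.697, 0.0, 0.007]
wrist_force: [1.1, 0.4, 1.5]
gripper_width: 0.0278
t 24.45 yaw 88.31 Tz -0.036 j6 0.053 tq6 -0.019 w 0.0278 F [1.1 0.4 1.5] xyz [0.5717 0.1088 0.0868]
time: 24.85
ee_pos: [0.5716, 0.1088, 0.0867]
ee_rot: [0.717, 0.697, 0.0, 0.006]
wrist_force: [-0.5, 0.3, -0.0]
gripper_width: 0.0497
time: 25.55
ee_pos: [0.4633, 0.1135, 0.2226]
ee_rot: [0.717, 0.697, -0.003, 0.004]
wrist_force: [0.7, 0.4, -0.8]
gripper_width: 0.0499
[251. 187.] 188
[204. 191.] 22
[235. 191.] 96
[411. 209.] 421
[232. 283.] 8503
[106. 293.] 649
[ 80. 281.] 48
[ 97. 279.] 25
[ 86. 293.] 27
[  1. 309.] 68
[  8. 336.] 531
[131. 302.] 22
[154. 321.] 296
[ 18. 347.] 550
[ 31. 320.] 112
[ 46. 321.] 129
[158. 342.] 24
[ 28. 362.] 282
[ 69. 395.] 3349
[302. 355.] 29
[194. 370.] 43
[ 26. 400.] 68
[  4. 396.] 22
[196. 412.] 279
[ 15. 410.] 20
[329. 415.] 22
violet [266.54455446 189.99009901] 101 [0.56777229 0.0606982  0.1       ]
25.65
```

View pics/cmp.png

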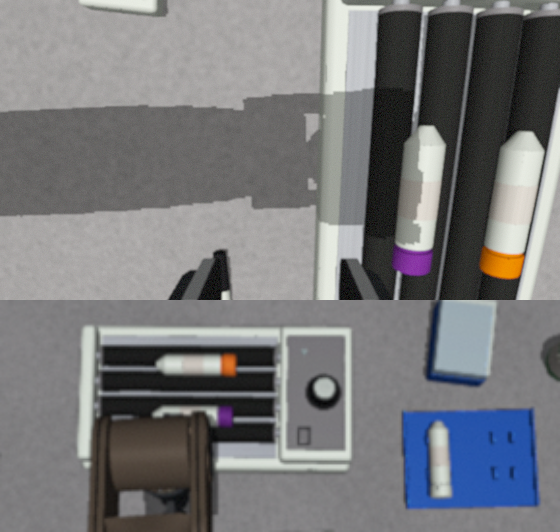

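The violet-capped tube lies in the gap between the first two rollers, parallel to the orange-capped one. The white-capped tube is still in the tray.

```bash
python3 -c "
from cell import bot
print(bot.job_done())"
```

```text
the job is handed in; nothing more can be done
None
```

The job is handed in at about 25.7 s of the 72 s allowed. Every check I made agreed with the task. The hand-in gives no verdict.

- **Selector:** I turned it anticlockwise through two steps to its end stop, which settled at about 0.45 N m, well below the 1 N m that breaks it. I then turned it clockwise and counted four clicks from the torque sign changes, each step about 25.8°. I let go with about 0 N m of torque, so it was centred in step 4. The blank knob can't show this in a picture, so the step rests on the torque readings alone.
- **Violet tube:** I set it down in the front groove with 1.5 N on the wrist. The last pictures show it lying between the two front rollers, parallel to the loaded tube. It is about 2 mm off the groove's line at the cap end and about 10 mm from the middle along it.
- **Rest of the bench:** The last top-view comparison showed no changes except the two tube places and the arm with its shadow. The arm hides part of the bench by the timer and marker in that view, but it never went low there. The gripper is open and clear of everything.

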